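Tip the sorting tray onto its stop so the stoppers collect at the front

TASK

Three blue stoppers stand in the middle and rear of the tipping tray. Without touching them, press down the blue paddle at the tray's front until the tray bears firmly but gently on the stop block beneath it (under 25 N of push), and keep it pressed there until all three have slid down against the front wall. Then ease the tray back up slowly, staying in contact so that it never springs back, until it rests level again with the stoppers still at the front; leave it there, and do not shift the stop block or the bottle and timer beside it.

Things in the scene. Friction and masses are not known exactly. Their poses are not given: they have to be found in the camera images.
- stand: grey metal stand, bolted to the bench, that carries the tipping tray between two cheeks (180 mm over the cheeks in y). Origin on the bench directly below the hinge axis, z up; its -x axis points to the tray's front (paddle end), its +x axis to the rear. The hinge axis runs along its y axis, 115 mm above the origin
- tray (a joint): tray angle about the hinge, rad: 0 = level on its rear rest (a spring holds it there), grows as the front goes down. The spring pushes point tray_paddle up with about 2.5 N at 0, 7 N at 0.5 rad. The stop block ends the tipping between 0.43 and 0.60 rad, different every time, found by feel: there the push rises steeply. Let go while tipped, the tray springs back and flings its contents
- tray_front (a point): point on the tray's floor (at hinge height when level), at the middle of the front wall's inner foot, 110 mm in front of the hinge axis; axes turn with the tray: +x rearward along the floor, y across, z up. The bright metal tray is 226 x 126 mm outside, 220 x 120 mm inside, walls 26 mm high, 3 mm thick, floor 6 mm thick
- tray_paddle (a point): point to push: on the upper face of the blue paddle, 35 mm in front of the front wall, mid-width, 145 mm in front of the hinge axis and 9 mm above it when level. Paddle 80 mm wide, 60 mm long, 4 mm thick, bent up 0.25 rad, so its face is level with the tray tipped 0.25 rad; it moves with the tray on a circle about the hinge axis
- stop_block: heavy loose dark steel block 36 x 90 x 50 mm, 2.5 kg, with a round ridge of firm black rubber on top (it yields a millimetre or two under the push), standing on the bench under the tray's front half, 68 to 92 mm in front of the hinge axis. Origin under its centre. Not to be shifted
- stopper1: hard blue stopper, 28 mm in diameter, 22 mm high, 12 g, standing loose on the tray's floor in its middle or rear; origin under its centre. It slides (friction uncertain, about 0.27 to 0.41) once the tray is tipped far enough, and must not be touched
- stopper2: hard blue stopper, 28 mm in diameter, 22 mm high, 12 g, standing loose on the tray's floor in its middle or rear; origin under its centre. It slides (friction uncertain, about 0.27 to 0.41) once the tray is tipped far enough, and must not be touched
- stopper3: hard blue stopper, 28 mm in diameter, 22 mm high, 12 g, standing loose on the tray's floor in its middle or rear; origin under its centre. It slides (friction uncertain, about 0.27 to 0.41) once the tray is tipped far enough, and must not be touched
- bottle: loose white reagent bottle with blue cap, 52 mm in diameter, 105 mm high, standing to the left of the tray as the robot sees it; origin under its centre; a bystander, not to be disturbed
- timer: loose white lab timer 68 x 62 x 18 mm lying on the bench to the right of the tray's front; origin under its centre; a bystander, not to be disturbed
Things that resemble listed ones, but are neither listed nor needed, are in the scene too. What is shaped like the stopper3 but red is not meant. What is shaped like the stopper2 but brown is not meant.

How it is judged:
By the outcome, as a careful person would: the job done as asked, in the order asked, and still so for the second after the job is handed in, with the robot touching nothing.
It also fails if it takes over 64 s, if anything falls off the work surface, if the arm or the gripper's body presses on something with over 40 N, if the wrist force passes 120 N, or if a joint passes its speed limit or range.

ROBOT

A 6-joint arm with a two-finger parallel gripper is mounted at the origin on a cart in front of the work surface, level with it; the furniture and walls round the work are solid. World frame = base frame: x ahead of the robot, y to its left, z up, the work surface at z = 0. Lengths are in m, angles in degrees, forces in N, time in s.
With the tool pointing down it reaches from about 0.325 to 0.85 m from the base axis. Payload 15.5 kg.
Tool frame: the origin (TCP) lies at the very end of the fingers, on their centre line; the grasp point (between the pads) lies arm.grip_depth behind it (arm.grip_depth is the distance from the TCP to the grasp point, in m); z points along the fingers, y is the line along which they close (so a half turn about z gives the same grasp; the last joint's range is limited). The gripper opens to 91 mm and grips with 3 to 60 N. Pads are 32 mm wide; open, the fingers measure 118 mm over their backs; the gripper's body (76 mm by 178 mm) begins 60 mm behind the grasp point.
Start: joints at [-77.55, 28.281, 77.091, -0, 74.628, -5.472], TCP at [0.192, -0.595, 0.214] pointing down, gripper open.
Joint ranges: [-166.48, 166.48], [-47.26, 123.95], [12.59, 153.08], [-70.14, 250.14], [6.76, 159.57], [-176.63, 176.63]. Speed limits (degrees/s): [108.29, 108.29, 147.25, 172.46, 172.46, 172.46].

INTERFACE

Orientations are given as a 3x3 rotation matrix whose columns are the frame's x, y, z axes.
In Python, from rig import arm gives the robot as it stands. Calls block until the motion is done:
- arm.move_to(position, orientation): joint-space move of the TCP to a pose.
- arm.move_l(position, orientation=None, feed=0.15): straight line of the TCP; orientation=None keeps the orientation; feed is the mean speed in m/s.
- arm.move_joints(angles): joint-space move.
- arm.grip(opening): finger opening in m; the grip force is fixed at half the most; returns when the fingers have stopped.
- arm.sleep(seconds).
- arm.solve_ik(position, orientation): joint angles nearest the present ones, or None.
- arm.snapshot(name): name is "scene" or "top" or "wrist"; returns the picture (400x640x3 uint8, red, green, blue); there is no depth.
- arm.get_calibration(name): a dict with "intrinsics" (3x3 intrinsics, pixels), "cam_to_world" (4x4, takes a point from camera to world coordinates). Camera axes: x right, y down, z forward; pixel columns grow to the right and rows downward; lengths in m; the calibration is good to about 2 mm. The wrist camera is an equidistant fisheye: a pixel r from the principal point sees the ray r / f radians off the axis. A picture is of the moment at which its call begins: read the wrist's pose just before it. get_calibration takes no time and is no camera call; for the wrist camera it gives the pose at the moment of the call.
A pose or a line that the arm cannot do raises arm.Unreachable and nothing moves.
- arm.sign_off(): hands the job in; it is judged then, once.
Readings, each from a call of its own:
- arm.current_t(): time.
- arm.current_joint_positions(): joint angles.
- arm.current_dq(): joint speeds.
- arm.current_tau(): joint torques, N m.
- arm.current_ee_pos(): TCP position.
- arm.current_tool_rot(): TCP orientation.
- arm.current_force(): force on the tool from outside, world axes, zero at the start.
- arm.current_torque(): the same for the moment, N m.
- arm.current_width(): finger opening in m.
- arm.current_grasp_force(): force on a finger pad.
Only numpy, scipy, OpenCV 4.12 (cv2) and the standard library are available. Lean on these libraries where they do the work, as an engineer would, in place of code of your own. Each camera call takes 0.05 s, during which the arm holds its last target. There are 200 camera calls.

## Working session

There is one attempt and no reset: what is moved stays moved. The work goes in short steps, each a Python script; the robot and the scene stay as the last script left them, time stands still between calls to the robot, and variables do not carry over. Pictures are saved under pics/ and viewed, at most 10 in all, crops included, and the job is handed in when it is done.

```bash
mkdir -p pics; ls; python3 - <<'E'
from rig import arm
import cv2,numpy as np
for n in ("scene","top"):
    im=arm.snapshot(n); cv2.imwrite(f"pics/{n}0.png",im[:,:,::-1])
    c=arm.get_calibration(n); print(n,np.round(c["intrinsics"],2).tolist(),np.round(c["cam_to_world"],4).tolist())
print(arm.current_t(),arm.current_force(),arm.grip_depth,np.round(arm.current_tool_rot(),3))
E
```

```text
pics
scene [[510.06, 0.0, 321.35], [0.0, 510.06, 198.71], [0.0, 0.0, 1.0]] [[0.8961, -0.2583, 0.361, 0.2167], [-0.4437, -0.5496, 0.7079, -0.9966], [0.0155, -0.7945, -0.6071, 0.7023], [0.0, 0.0, 0.0, 1.0]]
top [[402.0, 0.0, 321.06], [0.0, 402.0, 199.89], [0.0, 0.0, 1.0]] [[-0.0291, -0.9908, 0.1319, 0.4507], [-0.9996, 0.0292, -0.0008, -0.3089], [-0.003, -0.1319, -0.9913, 0.949], [0.0, 0.0, 0.0, 1.0]]
0.1 [ 0.99807918  0.57386465 -0.06756261] 0.0188 [[ 0.951  0.308 -0.   ]
 [ 0.308 -0.951  0.001]
 [ 0.    -0.001 -1.   ]]
```

View pics/scene0.png

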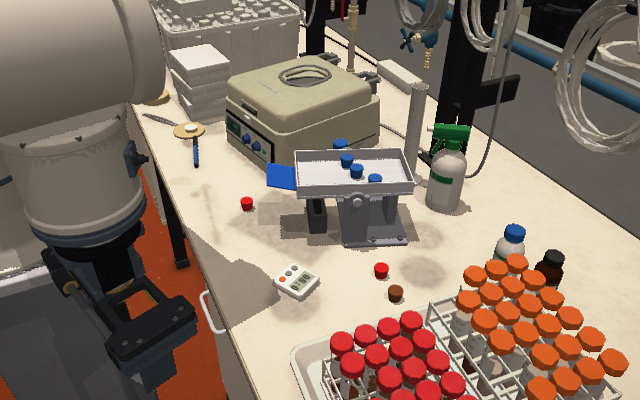

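View pics/top0.png

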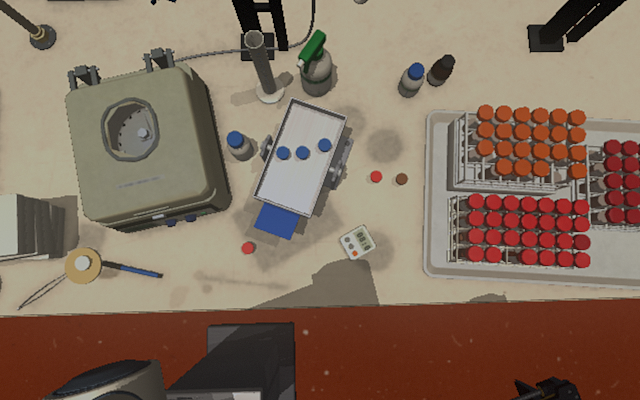

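The scene view shows the paddle at (281,177), three stoppers in the tray and the timer at (297,282). The top view shows the tray with its paddle at (276,221), stoppers at (283,153), (303,153) and (324,145), the bottle at (238,145) and the timer at (356,242). The red and brown stoppers lie on the bench at (248,248), (376,177) and (401,179), so they aren't meant. Next I'll measure the paddle, rim and stoppers, and enlarge a crop to confirm.

```bash
cat > h.py <<'E'
import cv2,numpy as np
from rig import arm
C={n:arm.get_calibration(n) for n in("scene","top")}
def ray(n,p):
    K=C[n]["intrinsics"];T=np.array(C[n]["cam_to_world"]);d=T[:3,:3]@np.linalg.solve(K,[p[0],p[1],1.]);return T[:3,3],d/np.linalg.norm(d)
def plane(n,p,z):
    o,d=ray(n,p);return o+d*(z-o[2])/d[2]
def tri(p,q):
    o,d=ray("top",p);o2,e=ray("scene",q)
    s=np.linalg.lstsq(np.c_[d,-e],o2-o,rcond=None)[0];a=o+s[0]*d;b=o2+s[1]*e
    return (a+b)/2,np.linalg.norm(a-b)
def proj(n,X):
    K=C[n]["intrinsics"];T=np.array(C[n]["cam_to_world"]);c=T[:3,:3].T@(np.array(X)-T[:3,3]);u=K@c;return u[:2]/u[2]
def blobs(im,lo=40):
    h=cv2.cvtColor(im,cv2.COLOR_BGR2HSV)
    m=cv2.inRange(h,(100,150,lo),(125,255,255))
    return m,cv2.findContours(m,cv2.RETR_EXTERNAL,cv2.CHAIN_APPROX_NONE)[0]
E
python3 - <<'E'
from h import *
for n,(x0,y0,x1,y1) in dict(scene=(255,125,425,255),top=(215,85,385,265)).items():
    im=cv2.imread(f"pics/{n}0.png");m,cs=blobs(im)
    for c in cs:
        a=cv2.contourArea(c);r=cv2.minAreaRect(c)
        if a>25 and x0<r[0][0]<x1 and y0<r[0][1]<y1:
            print(n,a,np.round(r[0],1),np.round(r[1],1),round(r[2],1), np.round(cv2.boxPoints(r)).tolist() if a>300 else "", cv2.approxPolyDP(c,3,True)[:,0].tolist() if a>300 else "")
    s=580/(y1-y0) if n=="top" else 780/(x1-x0)
    o=cv2.resize(im[y0:y1,x0:x1],None,fx=s,fy=s,interpolation=cv2.INTER_CUBIC); print(n,s,o.shape)
    cv2.imwrite(f"pics/{n}_crop.png",o)
E
```

```text
scene 72.0 [375.  177.5] [ 7. 12.] 90.0  
scene 601.0 [281. 176.] [31.9 22.7] 9.5 [[263.0, 185.0], [267.0, 162.0], [299.0, 167.0], [295.0, 190.0]] [[267, 163], [267, 185], [295, 189], [293, 167]]
scene 261.5 [351.3 165.2] [27.8 14.9] 48.0  
scene 109.0 [340. 143.] [10. 14.] 90.0  
scene 4.588235294117647 (596, 780, 3)
top 899.5 [276.3 220.8] [38.  26.1] 20.6 [[254.0, 226.0], [263.0, 202.0], [299.0, 215.0], [289.0, 240.0]] [[264, 203], [254, 226], [289, 239], [298, 215]]
top 112.5 [233.6 138. ] [13.3 13.3] 14.0  
top 3.2222222222222223 (580, 548, 3)
```

View pics/scene_crop.png

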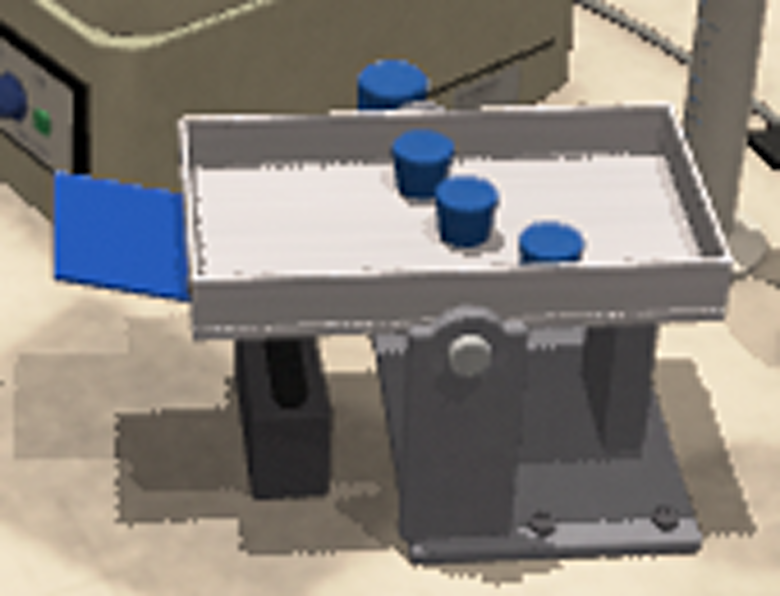

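View pics/top_crop.png

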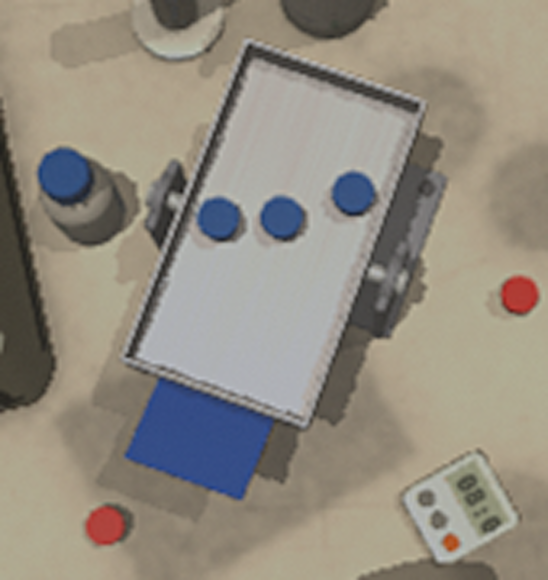

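The crops confirm three blue stoppers in the middle and rear of the tray; the fourth blue disc is the bottle cap. Rim corners are clear in both views, so I'll triangulate the rim and the paddle's front corners.

```bash
python3 - <<'E'
from h import *
S=lambda p:(np.array(p)+.5)/4.588+[255,125]-.5
T=lambda p:(np.array(p)+.5)/3.2222+[215,85]-.5
P={}
for k,t,s in [("FL",(126,361),(182,118)),("FR",(306,425),(195,274)),("RL",(248,41),(670,106)),("RR",(425,103),(730,262)),("pL",(126,457),(55,172)),("pR",(242,499),(55,279)),("s1",(217,217),(423,145)),("s2",(282,216),(467,192)),("s3",(353,191),(551,240)),("cap",(64,174),(393,78))]:
    P[k],g=tri(T(t),S(s)); print(k,np.round(P[k],4),"gap",round(g,4))
c=sum(P[k] for k in("FL","FR","RL","RR"))/4
f=(P["FL"]+P["FR"])/2;r=(P["RL"]+P["RR"])/2; x=r-f
print("len",np.linalg.norm(x),"wid",np.linalg.norm(P["FL"]-P["FR"]),np.linalg.norm(P["RL"]-P["RR"]),"centre",c)
x=x[:2]/np.linalg.norm(x[:2]); print("yaw",np.degrees(np.arctan2(x[1],x[0])))
y=np.array([-x[1],x[0]])
for k in P: d=P[k][:2]-c[:2]; print(k,np.round([d@x,d@y,P[k][2]],4))
pts=np.array([c[0]-.145*x[0],c[1]-.145*x[1],.124]);print("paddle pt",pts,"should be ~(276,220):",proj("top",pts),proj("scene",pts))
print("timer",plane("top",(356,242),.018))
E
```

```text
FL [ 0.5698 -0.1741  0.1435] gap 0.0029
FR [ 0.526  -0.2861  0.1438] gap 0.0027
RL [ 0.7782 -0.2545  0.1405] gap 0.002
RR [ 0.7329 -0.3683  0.1402] gap 0.002
pL [ 0.5099 -0.1711  0.1296] gap 0.0018
pR [ 0.4813 -0.2438  0.1274] gap 0.0016
s1 [ 0.6619 -0.2321  0.1379] gap 0.0022
s2 [ 0.6611 -0.2738  0.1383] gap 0.0018
s3 [ 0.6761 -0.3198  0.1376] gap 0.0013
cap [ 0.7037 -0.1268  0.1045] gap 0.0031
len 0.22300999204376548 wid 0.1202768811416322 0.1224916295494978 centre [ 0.65173013 -0.27075398  0.14200848]
yaw -21.38222969165351
FL [-0.1115  0.0601  0.1435]
FR [-0.1115 -0.0601  0.1438]
RL [0.1118 0.0612 0.1405]
RR [ 0.1111 -0.0612  0.1402]
pL [-0.1684  0.0411  0.1296]
pR [-0.1685 -0.0371  0.1274]
s1 [-0.0046  0.0397  0.1379]
s2 [0.0098 0.0005 0.1383]
s3 [ 0.0406 -0.0368  0.1376]
cap [-0.0041  0.153   0.1045]
paddle pt [ 0.51671064 -0.21788872  0.124     ] should be ~(276,220): [277.07543566 222.28132499] [278.15234785 175.45430243]
timer [ 0.47437709 -0.38731084  0.018     ]
```

Measurements fit the given sizes: rim 223 x 121 mm, rim height 0.142, stopper tops 0.138, paddle edge 0.128. I'll go to a hover above the paddle, close the fingers, and tare the force at both tilts.

```bash
cat > p.py <<'E'
from h import *
H=np.array([.6517,-.2708,.115]);yw=np.radians(-21.4)
X=np.array([np.cos(yw),np.sin(yw),0]);Y=np.array([-X[1],X[0],0]);Z=np.array([0,0,1.])
def pose(a,off=0.):
    "TCP rigid with the tray at angle a, off m above the paddle face along its normal"
    b=.25-a; n=np.sin(b)*X+np.cos(b)*Z
    c,s=np.cos(a),np.sin(a); rx,rz=-.145,.009
    p=H+X*(rx*c+rz*s)+Z*(rx*s+rz*c)
    return p+off*n, np.c_[np.cross(-Y,-n),-Y,-n], n
def force(k=8):
    f=[]
    for _ in range(k): f.append(arm.current_force()); arm.sleep(.01)
    return np.mean(f,0),np.std(f,0)
E
python3 - <<'E'
from p import *
for a in np.arange(-.05,.7,.1): assert arm.solve_ik(*pose(a,0)[:2]) is not None,a
arm.grip(0.0)
for a in (.5,.0):
    arm.move_to(*pose(0,.06)[:1],pose(a)[1]); arm.sleep(.3); f,s=force(20); print(a,f,s,arm.current_t())
print(arm.current_ee_pos()-pose(0,.06)[0],arm.current_width())
arm.move_l(pose(0,.012)[0],feed=.08); print(force(),arm.current_t())
cv2.imwrite("pics/hover.png",cv2.resize(arm.snapshot("scene")[100:280,200:440,::-1],None,fx=3,fy=3))
E
```

```text
0.5 [-0.14311067 -0.09765761 -0.06115619] [0.58113907 0.35544581 0.55049235] 3.7583
0.0 [0.07473851 0.03431542 0.02768051] [0.51056877 0.40085026 0.57237991] 4.9583
[-6.94468342e-05  2.08616317e-05  1.70421030e-04] 0.0006947603625805845
(array([-0.16486361,  0.32933523,  0.0330296 ]), array([0.45384524, 0.20459102, 0.48774331])) 5.775
```

View pics/hover.png

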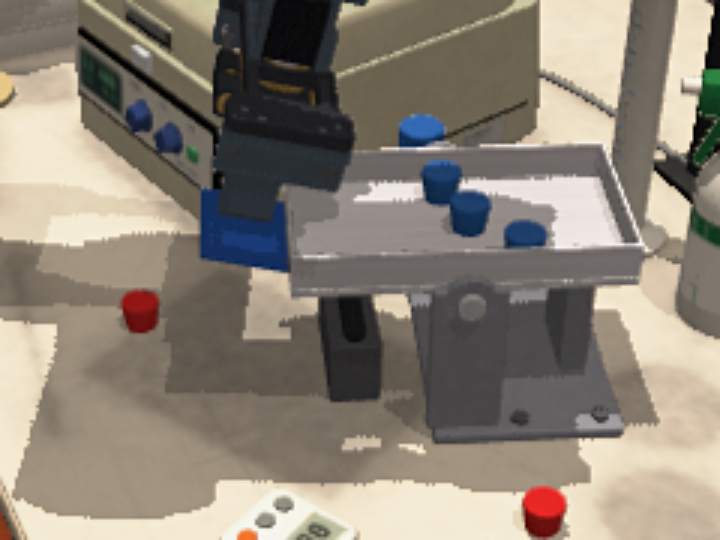

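The tip hovers over the paddle at crop (245,215), and all stoppers are undisturbed. Next: touch, then press by feel.

```bash
python3 - <<'E'
from p import *
off=.012
fn=lambda k,n: force(k)[0]@n
n0=pose(0)[2]
while fn(10,n0)<1.3 and off>-.008:
    off-=.001; arm.move_l(pose(0,off)[0],feed=.02)
f=fn(15,n0); print("touch",off,f,arm.current_t())
assert off>-.008 and f>1
L=[]
a=0.
while a<.60:
    da=.02 if a<.38 else (.005 if f<8.8 else .002)
    a+=da; p,R,n=pose(a,off); arm.move_l(p,R,feed=.05 if da==.02 else .02)
    f=fn(5 if a<.38 else 12,n); L.append((round(a,3),round(f,1)))
    if f>14.5: break
arm.sleep(.3); print(L); print("end",a,fn(30,n),force(10)[0],arm.current_t())
open("st.txt","w").write(f"{a} {off}")
cv2.imwrite("pics/press.png",cv2.resize(arm.snapshot("scene")[100:280,200:440,::-1],None,fx=3,fy=3))
E
```

```text
touch -0.0010000000000000035 2.5729098871828766 10.3667
[(0.02, np.float64(3.4)), (0.04, np.float64(3.1)), (0.06, np.float64(3.1)), (0.08, np.float64(3.4)), (0.1, np.float64(3.4)), (0.12, np.float64(3.5)), (0.14, np.float64(4.1)), (0.16, np.float64(4.1)), (0.18, np.float64(4.6)), (0.2, np.float64(4.7)), (0.22, np.float64(4.9)), (0.24, np.float64(5.3)), (0.26, np.float64(5.6)), (0.28, np.float64(5.8)), (0.3, np.float64(5.7)), (0.32, np.float64(6.3)), (0.34, np.float64(6.5)), (0.36, np.float64(7.0)), (0.38, np.float64(6.7)), (0.385, np.float64(6.9)), (0.39, np.float64(6.9)), (0.395, np.float64(6.4)), (0.4, np.float64(6.7)), (0.405, np.float64(6.8)), (0.41, np.float64(6.9)), (0.415, np.float64(7.0)), (0.42, np.float64(6.9)), (0.425, np.float64(6.5)), (0.43, np.float64(6.5)), (0.435, np.float64(6.8)), (0.44, np.float64(6.8)), (0.445, np.float64(7.0)), (0.45, np.float64(6.9)), (0.455, np.float64(6.9)), (0.46, np.float64(6.7)), (0.465, np.float64(7.0)), (0.47, np.float64(7.2)), (0.475, np.float64(7.1)), (0.48, np.float64(6.9)), (0.485, np.float64(7.3)), (0.49, np.float64(7.0)), (0.495, np.float64(7.1)), (0.5, np.float64(7.3)), (0.505, np.float64(7.4)), (0.51, np.float64(7.2)), (0.515, np.float64(7.3)), (0.52, np.float64(7.4)), (0.525, np.float64(13.2)), (0.527, np.float64(17.2))]
end 0.5270000000000001 17.383478868163106 [-10.02597102   0.66891097  15.25082924] 27.1
```

View pics/press.png

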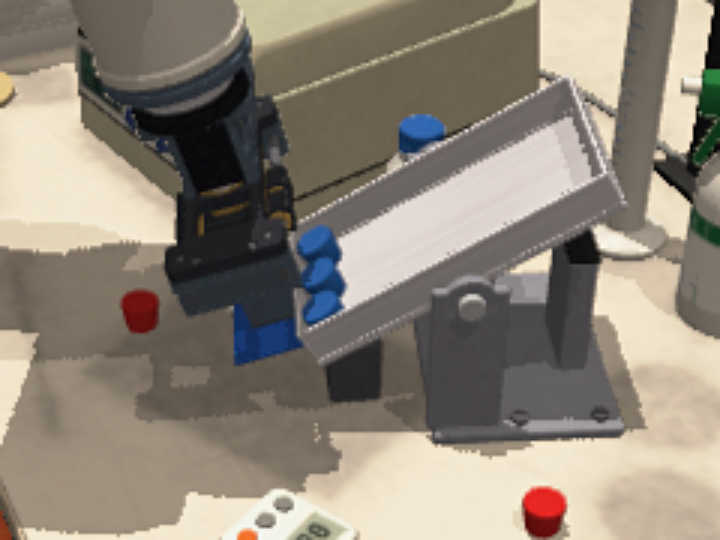

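All three stoppers lie against the front wall at crop (318,243), (322,275) and (320,308), and the push is 17.4 N on the stop. I'll hold briefly, ease back slowly in contact, then retreat.

```bash
python3 - <<'E'
from p import *
a,off=map(float,open("st.txt").read().split())
arm.sleep(1.); L=[]
while a>.03:
    a-=.004 if a>.5 else .012
    p,R,n=pose(a,off); arm.move_l(p,R,feed=.012); L.append((round(a,3),round(float(force(3)[0]@n),1)))
print(L,arm.current_t()); L=[]
f=9
while f>.7 and a>-.03:
    a-=.003
    p,R,n=pose(a,off); arm.move_l(p,R,feed=.006); f=force(10)[0]@n; L.append((round(a,3),round(float(f),1)))
print(L,arm.current_t())
p0=arm.current_ee_pos(); R=arm.current_tool_rot(); n=-R[:,2]
arm.move_l(p0+.01*n,feed=.02); arm.move_l(p0+.06*n,feed=.1)
q=p0+.08*n-.14*X; q[2]=.25; arm.move_l(q,feed=.2)
print(arm.current_t())
a=arm.snapshot("scene")[100:300,200:440,::-1]; b=arm.snapshot("top")[80:280,200:400,::-1]
cv2.imwrite("pics/end.png",cv2.resize(np.hstack([a,b]),None,fx=1.8,fy=1.8,interpolation=cv2.INTER_CUBIC))
E
```

```text
[(0.523, 9.7), (0.519, 7.9), (0.515, 7.7), (0.511, 7.1), (0.507, 7.5), (0.503, 7.1), (0.499, 6.6), (0.487, 7.4), (0.475, 7.2), (0.463, 6.6), (0.451, 7.4), (0.439, 7.3), (0.427, 7.1), (0.415, 6.5), (0.403, 6.8), (0.391, 6.9), (0.379, 6.6), (0.367, 7.0), (0.355, 6.5), (0.343, 6.5), (0.331, 6.1), (0.319, 6.1), (0.307, 6.5), (0.295, 5.8), (0.283, 5.6), (0.271, 5.8), (0.259, 6.0), (0.247, 5.6), (0.235, 5.0), (0.223, 5.4), (0.211, 4.5), (0.199, 4.4), (0.187, 4.7), (0.175, 4.1), (0.163, 3.3), (0.151, 3.8), (0.139, 3.6), (0.127, 3.6), (0.115, 3.6), (0.103, 3.3), (0.091, 3.2), (0.079, 3.6), (0.067, 3.5), (0.055, 2.6), (0.043, 2.9), (0.031, 2.4), (0.019, 2.3)] 43.075
[(0.016, 2.7), (0.013, 2.2), (0.01, 2.7), (0.007, 2.8), (0.004, 2.4), (0.001, 2.5), (-0.002, 2.2), (-0.005, 2.3), (-0.008, 0.9), (-0.011, -0.1)] 46.4083
48.6083
```

View pics/end.png

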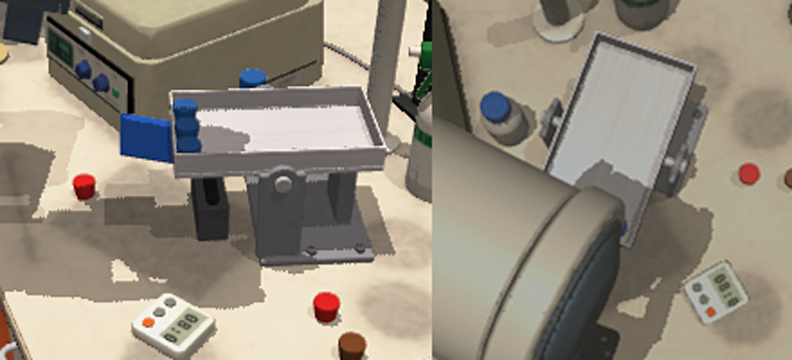

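The tray is level with all three stoppers at the front wall, at (186,110), (187,128) and (188,145). The stop block, bottle and timer look unmoved, and the arm is clear.

```bash
python3 -c "
from rig import arm
print(arm.sign_off(),arm.current_t())"
```

```text
the job is handed in; nothing more can be done
the job is handed in; nothing more can be done
```

The job is handed in at about 49 s: the tray was pressed to its stop at about 17 N and eased back to level in contact, with all three stoppers at the front wall and the stop block, bottle and timer apparently unmoved in the final pictures.

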